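# Put the lids back on the pot set

## Task

The aluminium pots have been washed and their lids lie about the counter: put each of the three metal lids on the pot it fits, small on small, medium on medium and large on large, seated level and fully down in the rim, so that the set can be put away. Set the lids down, do not drop them; leave the pots standing about where they are, and leave the glass lid and everything else on the counter alone.

Things in the scene. Friction and masses are not known exactly. Their poses are not given: they have to be found in the camera images.
- lid_small_knob (a point): Small aluminium pot lid: plain metal disc 100 mm across, black knob on top, lying knob up. Point: middle of the knob's head, on the lid's axis (z, up), 37 mm above the underside; head 32 mm in diameter, from 13 mm below to 11 mm above the point; the metal is 24 mm below it. A plug 75 mm across, 7 mm deep (tapered to 67 mm) under the flat edge enters the pot; the edge's underside is 30 mm below the point.
- lid_medium_knob (a point): Medium aluminium pot lid: plain metal disc 124 mm across, black knob on top, lying knob up. Point: middle of the knob's head, on the lid's axis (z, up), 37 mm above the underside; head 32 mm in diameter, from 13 mm below to 11 mm above the point; the metal is 24 mm below it. A plug 99 mm across, 7 mm deep (tapered to 91 mm) under the flat edge enters the pot; the edge's underside is 30 mm below the point.
- lid_large_knob (a point): Large aluminium pot lid: plain metal disc 150 mm across, black knob on top, lying knob up. Point: middle of the knob's head, on the lid's axis (z, up), 37 mm above the underside; head 32 mm in diameter, from 13 mm below to 11 mm above the point; the metal is 24 mm below it. A plug 125 mm across, 7 mm deep (tapered to 117 mm) under the flat edge enters the pot; the edge's underside is 30 mm below the point.
- pot_small_rim (a point): Small aluminium pot, open, empty, loose: 90 mm across outside, 84 mm inside, 60 mm high, a black lug handle on each side along its y axis, 24 mm out from the wall and 20 mm below the rim. Point: centre of the mouth at rim height; z up. With its own 100 mm lid seated, the knob's point is 30 mm above this point; the plug has 4.5 mm of play all round.
- pot_medium_rim (a point): Medium aluminium pot, open, empty, loose: 114 mm across outside, 108 mm inside, 74 mm high, a black lug handle on each side along its y axis, 24 mm out from the wall and 20 mm below the rim. Point: centre of the mouth at rim height; z up. With its own 124 mm lid seated, the knob's point is 30 mm above this point; the plug has 4.5 mm of play all round.
- pot_large_rim (a point): Large aluminium pot, open, empty, loose: 140 mm across outside, 134 mm inside, 88 mm high, a black lug handle on each side along its y axis, 24 mm out from the wall and 20 mm below the rim. Point: centre of the mouth at rim height; z up. With its own 150 mm lid seated, the knob's point is 30 mm above this point; the plug has 4.5 mm of play all round.
- glass_lid_knob (a point): A glass lid of another pan, not part of the set: clear glass with a steel rim, 124 mm across, black knob like the others; the point is in its knob, 45 mm above the counter. To be left alone.
- mug_mid (a point): A white ceramic mug with a handle, 76 mm across, 85 mm high, standing on the counter; the point is half-way up on its axis. To be left alone.
- weight_mid (a point): The pressure cooker's steel vent weight, 32 mm across and 40 mm high, standing on the counter; the point is half-way up on its axis. To be left alone.
Not all that is in view belongs to the job. What is shaped like the part that bears lid_large_knob but purple or turquoise is not meant.

How it is judged:
At the end, for the whole second after the job is handed in: Each of the three aluminium lids sits on the pot of its own size: knob axis within 8 mm of the centre of the pot's mouth, knob's point 27 to 33 mm above the rim's centre, lid and pot level within 0.045 rad, each pot within 50 mm of where it stood, and all at rest (horizontal distance between lid_small_knob and pot_small_rim below 0.008 m and z of lid_small_knob in the frame of pot_small_rim between 0.027 and 0.033 m and angle between each of lid_small_knob, pot_small_rim, lid_medium_knob, pot_medium_rim, lid_large_knob, pot_large_rim's own z axis and vertical below 0.045 rad and distance of each of pot_small_rim, pot_medium_rim, pot_large_rim from where it was at the start of the episode below 0.05 m and linear speed of each of lid_small, pot_small, lid_medium, pot_medium, lid_large, pot_large below 0.02 m/s and horizontal distance between lid_medium_knob and pot_medium_rim below 0.008 m and z of lid_medium_knob in the frame of pot_medium_rim between 0.027 and 0.033 m and horizontal distance between lid_large_knob and pot_large_rim below 0.008 m and z of lid_large_knob in the frame of pot_large_rim between 0.027 and 0.033 m); the robot touches nothing.
It fails at once if the glass lid, the mug or the vent weight moved by more than 30 mm (distance of any of glass_lid_knob, mug_mid, weight_mid from where it was at the start of the episode above 0.03 m).
It fails at once if a pot knocked over (tilted by more than 30 degrees) (angle between any of pot_small_rim, pot_medium_rim, pot_large_rim's own z axis and vertical above 0.52 rad).
It fails at once if a lid dropped or flung: moving out of the fingers at more than 0.7 m/s (a free fall of 25 mm) ((linear speed of lid_small above 0.7 m/s and contact force between lid_small and the fingers below 0.05 N) or (linear speed of lid_medium above 0.7 m/s and contact force between lid_medium and the fingers below 0.05 N) or (linear speed of lid_large above 0.7 m/s and contact force between lid_large and the fingers below 0.05 N)).
It also fails if it takes over 102 s, if anything falls off the work surface, if the arm or the gripper's body presses on something with over 40 N, if the wrist force passes 120 N, or if a joint passes its speed limit or range.

## Robot

A 6-joint arm with a two-finger parallel gripper is mounted at the origin on the work surface. World frame = base frame: x ahead of the robot, y to its left, z up, the work surface at z = 0. Lengths are in m, angles in rad, forces in N, time in s.
With the tool pointing down it reaches from about 0.3 to 0.875 m from the base axis. Payload 6.4 kg.
Tool frame: the origin (TCP) lies midway between the tips of the shut fingers; the grasp point (between the pads) lies 19 mm behind it; z points along the fingers, y is the line along which they close (so a half turn about z gives the same grasp; the last joint's range is limited). The gripper opens to 85 mm and grips with 20 to 120 N. Pads are 22 mm wide; open, the fingers measure 114 mm over their backs; the gripper's body (76 mm by 85 mm) begins 54 mm behind the grasp point. The pads swing forward as they close: fully open they stand 13 mm farther back than shut.
Start: joints at [-1.319, 0.181, 1.607, -0, 1.354, -0.206], TCP at [0.254, -0.516, 0.231] pointing down, gripper open.
Joint ranges: [-2.99, 2.99], [-0.89, 2.07], [0.3, 2.58], [-1.14, 4.28], [0, 2.63], [-3.12, 3.12]. Speed limits (rad/s): [2.57, 2.57, 3.01, 3.14, 3.14, 3.14].

## Interface

Orientations are given as a unit quaternion [w, x, y, z].
In Python, from bench import ctrl gives the robot as it stands.
- The arm moves only by the tool send_rows, never from a script. Its argument "motion" is a list of rows, each a list of 7 numbers: the turn, a rotation vector about the tool's x, y, z in degrees, then the shift along the tool's x, y, z in mm, then the closure, from -1 (fully open) to 1 (shut). In form: [[rx, ry, rz, tx, ty, tz, grip], ...]. A call has exactly 10 rows; each row shifts and turns the commanded pose from where the row before left it, along the tool's axes as they then stand; what a row does not reach is not made up. A row lasts 1/10 s, in which the tool goes at most 50 mm and 8.59 degrees, less where a joint would pass 70% of its speed; a pose out of reach is approached as far as the arm can. A call is refused whole if a number of a shift passes 50 or a number of a turn 8.59, either way. A call with a gripper value outside its range is refused whole. The fingers move at their own pace and stop on an object; the grip force is fixed at half the most. Time passes only in rows, so rows that do not move let the fingers close, or fill a call up. It gives the time, the measured TCP pose, the force, the opening and the grip force at its end, in the units of the state.
- ctrl.get_obs(): the state, without advancing time (a new reading comes with each control period).
- ctrl.camera(name): name is "side" or "top"; returns a dict with "color" (400x640x3 uint8, red, green, blue), "z_map" (400x640 float32, m along the optical axis (not along the pixel's ray), 0 where there is no reading), "mtx" (3x3 intrinsics, pixels), "extrinsics" (4x4, takes a point from camera to world coordinates). Camera axes: x right, y down, z forward; pixel columns grow to the right and rows downward; lengths in m; the calibration is good to about 2 mm. A picture is of the moment at which its call begins.
- ctrl.hand_in(): hands the job in; it is judged then, once.
The state is a dict: "time_s": time; "q": joint angles; "dq": joint speeds; "joint_efforts": joint torques, N m; "eef_pos": TCP position; "eef_rot": TCP orientation; "wrist_force": force on the tool from outside, world axes, zero at the start; "torque": the same for the moment, N m; "opening": opening from 0.0 (shut) to 1.0 (fully open); "grasp_force": force on a finger pad.
Only numpy, scipy, OpenCV 4.12 (cv2) and the standard library are available. Lean on these libraries where they do the work, as an engineer would, in place of code of your own. Each camera call takes 0.05 s, during which the arm holds its last target. There are 200 camera calls.

## Working session

There is one attempt and no reset: what is moved stays moved. The work goes in short steps, Python scripts to look and compute and a tool call to move; the robot and the scene stay as the last step left them, time stands still between calls to the robot, and variables do not carry over. Pictures are saved under pics/ and viewed, at most 14 in all, crops included, and the job is handed in when it is done.

Besides the shell and the picture viewer there is one more tool, called after "Request:" as name(argument=value, ...) on one line, values as JSON. send_rows: Moves the arm, as the interface text tells. Its arguments: {"type":"object","properties":{"motion":{"type":"array","items":{"type":"array","items":{"type":"number"}}}},"required":["motion"]}

```bash
ls; mkdir -p pics; python3 - <<'E'
from bench import ctrl
import cv2,numpy as np
for n in("top","side"):
    c=ctrl.camera(n); cv2.imwrite(f"pics/{n}0.png",c["color"][:,:,::-1]); np.savez(f"pics/{n}0.npz",**c)
    print(n,c["mtx"].round(1).tolist(),c["extrinsics"].round(3).tolist())
o=ctrl.get_obs();print({k:np.round(v,3) for k,v in o.items()})
E
```

```text
pics
top [[493.8, 0.0, 314.1], [0.0, 493.8, 195.7], [0.0, 0.0, 1.0]] [[0.025, -0.992, 0.122, 0.331], [-1.0, -0.024, 0.009, -0.014], [-0.006, -0.122, -0.993, 1.58], [0.0, 0.0, 0.0, 1.0]]
side [[388.2, 0.0, 319.1], [0.0, 388.2, 200.0], [0.0, 0.0, 1.0]] [[-0.968, -0.152, 0.197, 0.261], [-0.249, 0.541, -0.803, 1.053], [0.015, -0.827, -0.562, 0.803], [0.0, 0.0, 0.0, 1.0]]
{'time_s': np.float64(0.1), 'q': array([-1.319,  0.181,  1.608, -0.   ,  1.354, -0.206]), 'dq': array([ 0.001, -0.   , -0.   , -0.002, -0.001, -0.001]), 'joint_efforts': array([-0.0000e+00, -4.4588e+01, -3.5224e+01, -0.0000e+00,  4.0000e-03,
        0.0000e+00]), 'eef_pos': array([ 0.254, -0.515,  0.23 ]), 'eef_rot': array([-0.001,  0.974,  0.227, -0.   ]), 'wrist_force': array([ 0.048,  0.236, -0.   ]), 'torque': array([-0.055,  0.   ,  0.022]), 'grasp_force': np.float64(0.0), 'opening': np.float64(1.001)}
```

View pics/top0.png

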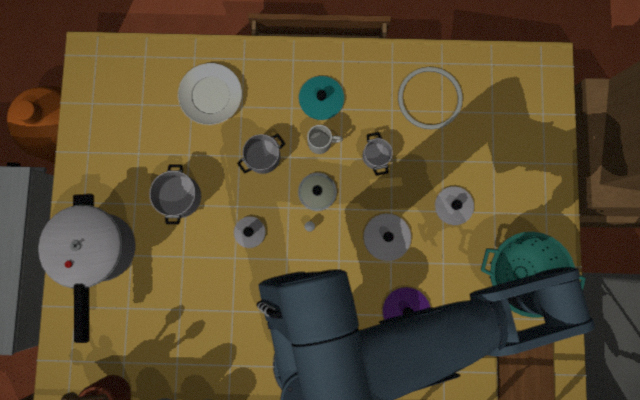

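View pics/side0.png

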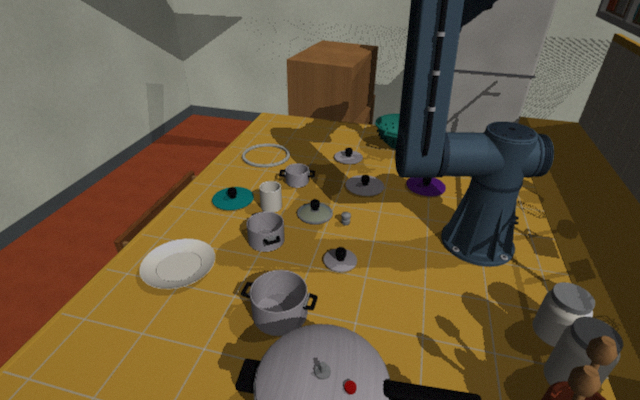

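Top view: metal lids at (250,231) small, (456,205) medium, (388,237) large. Look-alikes are the glass lid (318,190), turquoise (321,97), purple (407,308) and the pressure-cooker lid (85,245). Pots are at (378,153) small, (262,153) medium and (174,193) large. The mug is at (320,138) and the weight at (310,225).

```bash
cat > h.py <<'E'
import numpy as np,cv2
from scipy.optimize import least_squares
def world(c):
    K,E=c["mtx"],c["extrinsics"];v,u=np.mgrid[:400,:640]
    z=c["z_map"];P=np.stack([(u-K[0,2])/K[0,0]*z,(v-K[1,2])/K[1,1]*z,z],-1)
    W=P@E[:3,:3].T+E[:3,3]; W[z==0]=np.nan; return W
def cast(c,u,v,h):
    K,E=c["mtx"],c["extrinsics"];d=E[:3,:3]@np.array([(u-K[0,2])/K[0,0],(v-K[1,2])/K[1,1],1]);o=E[:3,3]
    return o+d*(h-o[2])/d[2]
def proj(c,p):
    K,E=c["mtx"],c["extrinsics"];q=K@(E[:3,:3].T@(np.asarray(p)-E[:3,3]));return q[:2]/q[2]
def circ(P):
    f=lambda a:np.hypot(P[:,0]-a[0],P[:,1]-a[1])-a[2]
    return least_squares(f,[*P.mean(0)[:2],.05],loss="soft_l1",f_scale=.002).x
def knob(c,u,v,r=10,h=.037,thr=45):
    g=c["color"].max(2).astype(int); m=np.zeros_like(g,np.uint8); m[v-r:v+r+1,u-r:u+r+1]=g[v-r:v+r+1,u-r:u+r+1]<thr
    n,l,s,ce=cv2.connectedComponentsWithStats(m)
    i=1+np.argmax(s[1:,4]); return cast(c,*ce[i],h),s[i],ce[i]
def rim(c,u,v,r,h,tol=.006):
    W=world(c)[v-r:v+r+1,u-r:u+r+1].reshape(-1,3); W=W[abs(W[:,2]-h)<tol]; return circ(W),len(W),np.median(W[:,2])
E
python3 - <<'E'
from h import *
T=dict(np.load("pics/top0.npz"));S=dict(np.load("pics/side0.npz"))
W=world(T)
print("table z",[W[p][2].round(4) for p in[(60,100),(130,540),(250,350)]])
for n,u,v in[("s",250,231),("m",456,205),("l",388,237),("glass",318,190)]:
    p,s,ce=knob(T,u,v); q=proj(S,p)
    w=W[v-6:v+3,u-5:u+6].reshape(-1,3)
    r=rim(T,u,v,30,.011,.004)
    print(n,p.round(4),s[2:],ce.round(1),"side px",q.round(1),"maxz",np.nanmax(w[:,2]).round(4),"disc",r[0].round(4),r[1])
    qi=q.round().astype(int)
    try: k=knob(S,*qi,r=9); print("   side",k[0].round(4),k[1][2:],k[2].round(1))
    except Exception as e: print(e)
for n,u,v,r,h in[("ps",378,153,20,.06),("pm",262,153,25,.074),("pl",174,193,31,.088)]:
    a=rim(T,u,v,r,h); print(n,a[0].round(4),a[1:],rim(S,*proj(S,[a[0][0],a[0][1],h]).round().astype(int),45,h)[0].round(4))
b=np.hstack([cv2.resize(T["color"][v-30:v+31,u-30:u+31],(260,260),interpolation=2) for u,v in((250,231),(456,205),(388,237))])
cv2.imwrite("pics/crop.png",b[:,:,::-1])
E
```

```text
table z [np.float64(0.0032), np.float64(-0.0026), np.float64(-0.0014)]
s [0.4045 0.2037 0.037 ] [10 10 76] [248.2 231.1] side px [339.7 251.5] maxz 0.0571 disc [0.4046 0.204  0.041 ] 586
   side [0.4026 0.212  0.037 ] [ 12  14 127] [339.7 253.5]
m [ 0.5046 -0.446   0.037 ] [10 10 81] [456.4 204.3] side px [348.  150.3] maxz 0.0551 disc [ 0.5054 -0.4488  0.0473] 834
   side [ 0.5009 -0.4331  0.037 ] [ 7  9 48] [348.2 151.8]
l [ 0.3993 -0.2316  0.037 ] [11 11 84] [387.7 236.2] side px [364.4 178.3] maxz 0.0564 disc [ 0.4003 -0.2356  0.0546] 1244
   side [ 0.3959 -0.2199  0.037 ] [ 9 11 76] [364.8 179.9]
glass [ 0.5395 -0.0077  0.037 ] [ 9 10 69] [316.9 189.9] side px [314.  204.8] maxz 0.0644 disc [ 0.5395 -0.009   0.0509] 609
   side [ 0.5388 -0.0105  0.037 ] [10 12 80] [314.4 204.4]
ps [ 0.661  -0.1962  0.0432] (102, np.float64(0.05933609849399757)) [ 0.6134 -0.0824  0.1176]
pm [0.6502 0.1702 0.0552] (132, np.float64(0.0734032447175137)) [4.5726 1.2157 4.0655]
pl [0.5129 0.433  0.068 ] (175, np.float64(0.08677337488777614)) [0.5097 0.4369 0.0681]
```

View pics/crop.png

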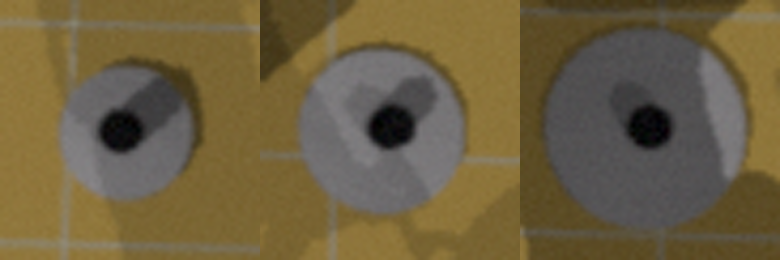

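Crop: three plain grey metal discs with black knobs, about 98, 122 and 149 mm across, so small, medium and large are right. The rim radii (43, 55 and 68 mm) fit the pots. I'll start with the medium lid, first squaring the tool to the world axes.

Request:
send_rows(motion=[[0,0,6.55,0,0,0,-1],[0,0,6.55,0,0,0,-1],[0,0,6.55,0,0,0,-1],[0,0,6.55,0,0,0,-1],[0,0,0,40,-12,0,-1],[0,0,0,42,-12,0,-1],[0,0,0,42,-12,0,-1],[0,0,0,42,-12,0,-1],[0,0,0,42,-12,0,-1],[0,0,0,42,-10,0,-1]])

```text
time_s: 1.1
eef_pos: [0.5056, -0.4445, 0.2307]
eef_rot: [-0.0, 1.0, 0.0, -0.0]
wrist_force: [0.3, -1.1, -0.4]
opening: 1.0
grasp_force: 0.0
```

Request:
send_rows(motion=[[0,0,0,0,0,35,-1],[0,0,0,0,1,35,-1],[0,0,0,0,0,35,-1],[0,0,0,0,0,35,-1],[0,0,0,0,0,35,-1],[0,0,0,0,0,20,-1],[0,0,0,0,0,10,-1],[0,0,0,0,0,8,-1],[0,0,0,0,0,0,0],[0,0,0,0,0,0,0.3]])

```text
time_s: 2.1
eef_pos: [0.5047, -0.4473, 0.0195]
eef_rot: [0.001, 1.0, 0.0, 0.001]
wrist_force: [0.5, 0.4, 0.3]
opening: 0.69
grasp_force: 0.0
```

Request:
send_rows(motion=[[0,0,0,0,0,0,1],[0,0,0,0,0,0,1],[0,0,0,0,0,0,1],[0,0,0,0,0,0,1],[0,0,0,0,0,0,1],[0,0,0,0,0,-5,1],[0,0,0,0,0,-10,1],[0,0,0,0,0,-15,1],[0,0,0,0,0,-20,1],[0,0,0,0,0,0,1]])

```text
time_s: 3.1
eef_pos: [0.5059, -0.4487, 0.0727]
eef_rot: [0.003, 1.0, 0.0, 0.002]
wrist_force: [-0.0, -1.3, -1.1]
opening: 0.351
grasp_force: 59.5
```

```bash
python3 - <<'E'
from bench import ctrl
import cv2,numpy as np
c=ctrl.camera("side"); cv2.imwrite("pics/s1.png",cv2.resize(c["color"][60:240,240:480,::-1],(720,540)))
o=ctrl.get_obs();print({k:np.round(o[k],4) for k in("eef_pos","opening","grasp_force","wrist_force")})
E
```

```text
{'eef_pos': array([ 0.5052, -0.448 ,  0.0709]), 'opening': np.float64(0.3579), 'grasp_force': np.float64(59.5157), 'wrist_force': array([ 0.5775,  0.4315, -1.0803])}
```

View pics/s1.png

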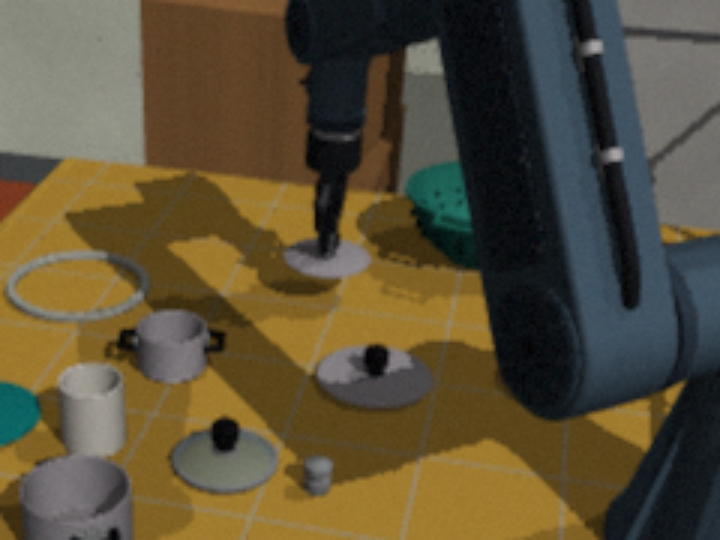

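Side crop: the medium lid is held level in the fingers at (325,255). The other things are undisturbed. Now I'll lift it and carry it to the medium pot.

Request:
send_rows(motion=[[0,0,0,0,0,-20,1],[0,0,0,0,0,-35,1],[0,0,0,0,0,-35,1],[0,0,0,2,-10,-30,1],[0,0,0,5,-20,-20,1],[0,0,0,8,-30,0,1],[0,0,0,9,-38,0,1],[0,0,0,9,-38,0,1],[0,0,0,9,-38,0,1],[0,0,0,9,-38,0,1]])

```text
time_s: 4.15
eef_pos: [0.5547, -0.2329, 0.2074]
eef_rot: [-0.0, 1.0, 0.0, -0.001]
wrist_force: [0.9, 0.0, -0.7]
opening: 0.357
grasp_force: 59.5
```

Request:
send_rows(motion=[[0,0,0,9,-38,0,1],[0,0,0,9,-38,0,1],[0,0,0,9,-38,0,1],[0,0,0,9,-38,0,1],[0,0,0,9,-38,0,1],[0,0,0,9,-38,0,1],[0,0,0,9,-38,0,1],[0,0,0,9,-38,0,1],[0,0,0,9,-30,0,1],[0,0,0,9,-20,0,1]])

```text
time_s: 5.15
eef_pos: [0.6442, 0.122, 0.2072]
eef_rot: [-0.0, 1.0, 0.001, -0.001]
wrist_force: [0.5, -0.4, -0.5]
opening: 0.356
grasp_force: 59.5
```

Request:
send_rows(motion=[[0,0,0,2,-16,0,1],[0,0,0,2,-16,0,1],[0,0,0,2,-11,0,1],[0,0,0,0,-5,0,1],[0,0,0,0,0,20,1],[0,0,0,0,0,25,1],[0,0,0,0,0,25,1],[0,0,0,0,0,15,1],[0,0,0,0,0,0,1],[0,0,0,0,0,0,1]])

```text
time_s: 6.15
eef_pos: [0.6512, 0.1671, 0.1239]
eef_rot: [0.0, 1.0, 0.0, 0.0]
wrist_force: [0.5, 0.1, -0.7]
opening: 0.356
grasp_force: 59.5
```

```bash
python3 - <<'E'
from h import *
from bench import ctrl
o=ctrl.get_obs();print({k:np.round(o[k],4) for k in("eef_pos","opening","grasp_force","wrist_force")})
c=ctrl.camera("side");q=proj(c,[.65,.17,.09]).astype(int);print(q)
cv2.imwrite("pics/s2.png",cv2.resize(c["color"][q[1]-60:q[1]+60,q[0]-60:q[0]+60,::-1],(480,480)))
t=ctrl.camera("top");q=proj(t,[.65,.17,.09]).astype(int);print(q)
cv2.imwrite("pics/t2.png",cv2.resize(t["color"][q[1]-40:q[1]+40,q[0]-40:q[0]+40,::-1],(480,480)))
cv2.imwrite("pics/b2.png",np.hstack([cv2.imread("pics/s2.png"),cv2.imread("pics/t2.png")])[:,:800+0] if 0 else cv2.resize(np.hstack([cv2.imread("pics/s2.png"),cv2.imread("pics/t2.png")]),(800,400)))
E
```

```text
{'eef_pos': array([0.6512, 0.1671, 0.1239]), 'opening': np.float64(0.3555), 'grasp_force': np.float64(59.4901), 'wrist_force': array([ 0.4959,  0.0857, -0.6876])}
[264 217]
[260 150]
```

View pics/b2.png

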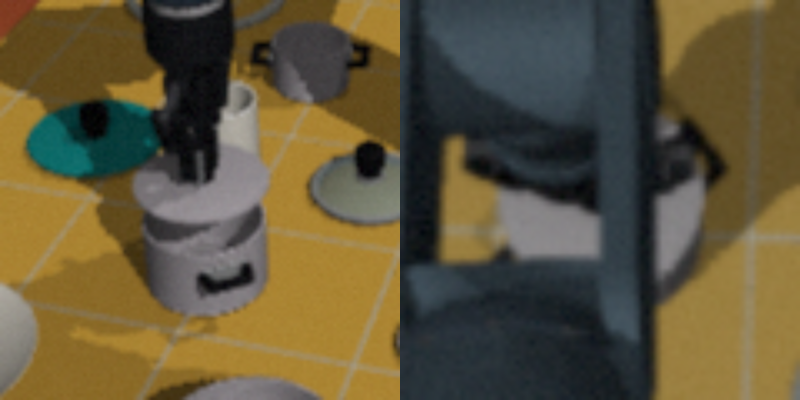

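```bash
python3 - <<'E'
from h import *
S=dict(np.load("pics/side0.npz"))
print(proj(S,[.6512,.167,.117]),"seen 264.5,",(217-60)+185*.3, proj(S,[.650,.170,.074]),"seen 265.8",proj(S,[.66,.17,.074]),proj(S,[.65,.18,.074]))
E
```

```text
[263.53032791 209.27757216] seen 264.5, 212.5 [264.45595228 221.24139953] seen 265.8 [261.40736166 220.71444058] [263.27373896 223.15391096]
```

Side crop: the lid, centred near (201,185), hangs over the pot mouth at (206,225). That fits the projections to about 1 mm once the side camera's steady offset is allowed for. Lowering.

Request:
send_rows(motion=[[0,0,0,-1,-2,10,1],[0,0,0,0,0,10,1],[0,0,0,0,0,5,1],[0,0,0,0,0,4,1],[0,0,0,0,0,2,1],[0,0,0,0,0,2,1],[0,0,0,0,0,2,1],[0,0,0,0,0,1,1],[0,0,0,0,0,0,1],[0,0,0,0,0,0,1]])

```text
time_s: 7.25
eef_pos: [0.6499, 0.1694, 0.0875]
eef_rot: [-0.0, 1.0, 0.0, 0.0]
wrist_force: [-0.4, -0.2, -1.3]
opening: 0.355
grasp_force: 59.5
```

Request:
send_rows(motion=[[0,0,0,0,0,1,1],[0,0,0,0,0,1,1],[0,0,0,0,0,0,1],[0,0,0,0,0,0.5,1],[0,0,0,0,0,0,1],[0,0,0,0,0,0.5,1],[0,0,0,0,0,0,1],[0,0,0,0,0,0,1],[0,0,0,0,0,0,1],[0,0,0,0,0,0,1]])

```text
time_s: 8.25
eef_pos: [0.6501, 0.1695, 0.0869]
eef_rot: [0.0, 1.0, 0.0, 0.0]
wrist_force: [-6.7, -1.3, 13.1]
opening: 0.358
grasp_force: 60.7
```

Contact comes at the expected height: TCP 0.087 against 0.0865 predicted. Releasing and retreating.

Request:
send_rows(motion=[[0,0,0,0,0,0,0.2],[0,0,0,0,0,0,0],[0,0,0,0,0,0,-0.5],[0,0,0,0,0,0,-1],[0,0,0,0,0,0,-1],[0,0,0,0,0,-10,-1],[0,0,0,0,0,-25,-1],[0,0,0,0,0,-35,-1],[0,0,0,0,0,-35,-1],[0,0,0,0,0,-35,-1]])

```text
time_s: 9.25
eef_pos: [0.6497, 0.1694, 0.2264]
eef_rot: [-0.0, 1.0, 0.0, 0.0]
wrist_force: [-0.4, -0.5, -0.2]
opening: 1.0
grasp_force: 0.0
```

Request:
send_rows(motion=[[0,0,0,-20,10,0,-1],[0,0,0,-30,20,0,-1],[0,0,0,-40,0,0,-1],[0,0,0,-40,-5,0,-1],[0,0,0,-40,-10,0,-1],[0,0,0,-30,-10,0,-1],[0,0,0,-25,-20,0,-1],[0,0,0,-20,-15,0,-1],[0,0,0,0,-4,0,-1],[0,0,0,0,0,0,-1]])

```text
time_s: 10.25
eef_pos: [0.4052, 0.2038, 0.2252]
eef_rot: [-0.0, 1.0, 0.001, 0.001]
wrist_force: [1.2, 0.3, -0.9]
opening: 1.0
grasp_force: 0.0
```

```bash
python3 - <<'E'
from h import *
from bench import ctrl
t=ctrl.camera("top");s=ctrl.camera("side")
for c,r in((t,12),(s,10)):
    q=proj(c,[.65,.17,.104]).round().astype(int)
    try:
        k=knob(c,*q,r=r,h=.104); print(q,k[0].round(4),k[1][2:],k[2].round(1))
    except Exception as e: print(e)
q=proj(s,[.65,.17,.08]).astype(int);A=cv2.resize(s["color"][q[1]-50:q[1]+50,q[0]-50:q[0]+50],(400,400))
q=proj(t,[.65,.17,.08]).astype(int);B=cv2.resize(t["color"][q[1]-40:q[1]+40,q[0]-40:q[0]+40],(400,400))
cv2.imwrite("pics/b3.png",np.hstack([A,B])[:,:,::-1])
E
```

```text
[260 150] [0.6503 0.1697 0.104 ] [10 10 81] [259.6 149.5]
[264 213] [0.6461 0.1781 0.104 ] [ 11  13 106] [264.1 215.1]
```

View pics/b3.png

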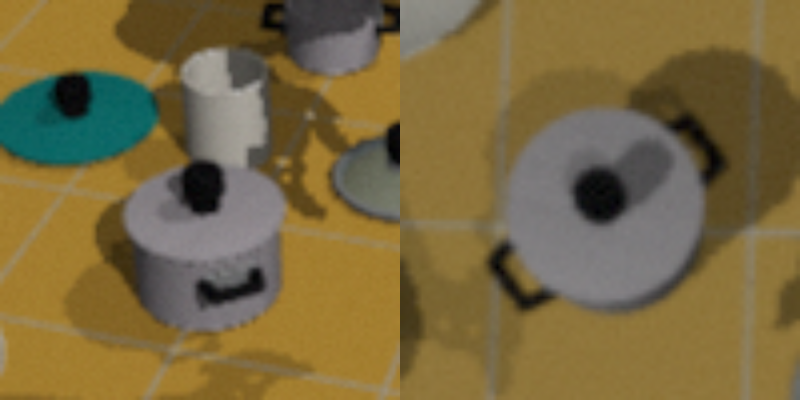

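The pictures show the medium lid seated level on its pot, its knob at (0.650, 0.170) against the pot's (0.650, 0.170). The arm is already above the small lid, so I'll descend and grip.

Request:
send_rows(motion=[[0,0,0,0,0,35,-1],[0,0,0,0,0,35,-1],[0,0,0,0,0,35,-1],[0,0,0,0,0,35,-1],[0,0,0,0,0,30,-1],[0,0,0,0,0,20,-1],[0,0,0,0,0,10,-1],[0,0,0,0,0,6,-1],[0,0,0,0,0,0,0],[0,0,0,0,0,0,0.3]])

```text
time_s: 11.35
eef_pos: [0.4058, 0.2033, 0.0191]
eef_rot: [-0.0, 1.0, 0.0, 0.001]
wrist_force: [0.1, 1.1, -0.1]
opening: 0.693
grasp_force: 0.0
```

Request:
send_rows(motion=[[0,0,0,0,0,0,1],[0,0,0,0,0,0,1],[0,0,0,0,0,0,1],[0,0,0,0,0,0,1],[0,0,0,0,0,0,1],[0,0,0,0,0,-5,1],[0,0,0,0,0,-10,1],[0,0,0,0,0,-20,1],[0,0,0,0,0,-30,1],[0,0,0,0,0,-30,1]])

```text
time_s: 12.35
eef_pos: [0.4043, 0.2032, 0.1147]
eef_rot: [0.0, 1.0, 0.0, -0.0]
wrist_force: [0.8, -0.1, -0.2]
opening: 0.353
grasp_force: 59.3
```

Request:
send_rows(motion=[[0,0,0,0,0,-35,1],[0,0,0,0,0,-35,1],[0,0,0,5,8,-20,1],[0,0,0,12,18,0,1],[0,0,0,20,30,0,1],[0,0,0,22,34,0,1],[0,0,0,22,34,0,1],[0,0,0,22,34,0,1],[0,0,0,22,34,0,1],[0,0,0,22,34,0,1]])

```text
time_s: 13.35
eef_pos: [0.5525, -0.0241, 0.2042]
eef_rot: [0.0, 1.0, 0.0, 0.0]
wrist_force: [0.9, 0.4, -1.4]
opening: 0.359
grasp_force: 59.4
```

Request:
send_rows(motion=[[0,0,0,22,34,0,1],[0,0,0,22,34,0,1],[0,0,0,22,34,0,1],[0,0,0,22,34,0,1],[0,0,0,15,25,0,1],[0,0,0,7,12,0,1],[0,0,0,0,0,20,1],[0,0,0,0,0,30,1],[0,0,0,0,0,20,1],[0,0,0,0,0,0,1]])

```text
time_s: 14.35
eef_pos: [0.6595, -0.1944, 0.1299]
eef_rot: [-0.002, 1.0, 0.0, -0.003]
wrist_force: [-0.9, 0.1, -0.5]
opening: 0.357
grasp_force: 59.4
```

```bash
python3 - <<'E'
from h import *
from bench import ctrl
o=ctrl.get_obs();print({k:np.round(o[k],4) for k in("eef_pos","opening","grasp_force")})
c=ctrl.camera("side");e=o["eef_pos"];q=proj(c,[.661,-.196,.07]).astype(int);print(q,proj(c,e+[0,0,-.006]),proj(c,[.661,-.196,.06]))
cv2.imwrite("pics/s4.png",cv2.resize(c["color"][q[1]-40:q[1]+40,q[0]-40:q[0]+40,::-1],(480,480)))
E
```

```text
{'eef_pos': array([ 0.6595, -0.1944,  0.1299]), 'opening': np.float64(0.3573), 'grasp_force': np.float64(59.3721)}
[296 165] [296.23098312 153.68333354] [296.27761181 168.22798154]
```

View pics/s4.png

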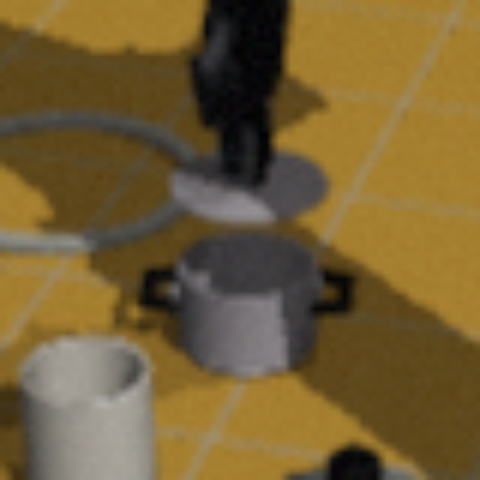

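Side crop: the small lid, centred near (249,186), is level over the small pot's mouth at (250,262). Columns agree, so lowering.

Request:
send_rows(motion=[[0,0,0,1,1.5,15,1],[0,0,0,0,0,15,1],[0,0,0,0,0,10,1],[0,0,0,0,0,5,1],[0,0,0,0,0,3,1],[0,0,0,0,0,3,1],[0,0,0,0,0,2,1],[0,0,0,0,0,2,1],[0,0,0,0,0,1,1],[0,0,0,0,0,0,1]])

```text
time_s: 15.4
eef_pos: [0.663, -0.1971, 0.0773]
eef_rot: [0.0, 1.0, 0.0, 0.0]
wrist_force: [-0.1, 0.1, -0.6]
opening: 0.356
grasp_force: 59.4
```

Request:
send_rows(motion=[[0,0,0,0,0,0.5,1],[0,0,0,0,0,0,1],[0,0,0,0,0,0.5,1],[0,0,0,0,0,0,1],[0,0,0,0,0,0.5,1],[0,0,0,0,0,0,1],[0,0,0,0,0,0.5,1],[0,0,0,0,0,0,1],[0,0,0,0,0,0,1],[0,0,0,0,0,0,1]])

```text
time_s: 16.4
eef_pos: [0.663, -0.1971, 0.0753]
eef_rot: [-0.0, 1.0, 0.0, 0.0]
wrist_force: [-0.5, -0.2, -0.5]
opening: 0.356
grasp_force: 59.4
```

Request:
send_rows(motion=[[0,0,0,-1.5,-1,0.5,1],[0,0,0,0,0,0.5,1],[0,0,0,0,0,0.5,1],[0,0,0,0,0,0.5,1],[0,0,0,0,0,0.5,1],[0,0,0,0,0,0.5,1],[0,0,0,0,0,0,1],[0,0,0,0,0,0,1],[0,0,0,0,0,0,1],[0,0,0,0,0,0,1]])

```text
time_s: 17.4
eef_pos: [0.6616, -0.1961, 0.0725]
eef_rot: [0.0, 1.0, 0.0, 0.0]
wrist_force: [-0.9, 0.1, 2.7]
opening: 0.355
grasp_force: 59.4
```

Contact is starting at the expected height (0.072). Half a millimetre more, then release.

Request:
send_rows(motion=[[0,0,0,0,0,0.5,1],[0,0,0,0,0,0,1],[0,0,0,0,0,0,0.2],[0,0,0,0,0,0,0],[0,0,0,0,0,0,-0.5],[0,0,0,0,0,0,-1],[0,0,0,0,0,0,-1],[0,0,0,0,0,-10,-1],[0,0,0,0,0,-25,-1],[0,0,0,0,0,-35,-1]])

```text
time_s: 18.4
eef_pos: [0.6601, -0.1955, 0.1408]
eef_rot: [-0.001, 1.0, 0.0, -0.002]
wrist_force: [0.1, 0.0, -1.1]
opening: 1.003
grasp_force: 0.0
```

Request:
send_rows(motion=[[0,0,0,0,0,-35,-1],[0,0,0,-10,0,-30,-1],[0,0,0,-30,5,0,-1],[0,0,0,-40,5,0,-1],[0,0,0,-40,5,0,-1],[0,0,0,-40,5,0,-1],[0,0,0,-40,5,0,-1],[0,0,0,-35,5,0,-1],[0,0,0,-27,5,0,-1],[0,0,0,0,0,0,-1]])

```text
time_s: 19.4
eef_pos: [0.3973, -0.2316, 0.2076]
eef_rot: [0.0, 1.0, -0.001, 0.0]
wrist_force: [-0.0, -0.6, 1.1]
opening: 1.004
grasp_force: 0.0
```

```bash
python3 - <<'E'
from h import *
from bench import ctrl
t=ctrl.camera("top");s=ctrl.camera("side")
for c,r in((t,12),(s,8)):
    q=proj(c,[.661,-.196,.09]).round().astype(int)
    try:
        k=knob(c,*q,r=r,h=.09); print(q,k[0].round(4),k[1][2:],k[2].round(1))
    except Exception as e: print(e)
q=proj(s,[.661,-.196,.07]).astype(int);A=cv2.resize(s["color"][q[1]-40:q[1]+40,q[0]-40:q[0]+40],(400,400))
q=proj(t,[.661,-.196,.07]).astype(int);B=cv2.resize(t["color"][q[1]-40:q[1]+40,q[0]-40:q[0]+40],(400,400))
cv2.imwrite("pics/b5.png",np.hstack([A,B])[:,:,::-1])
E
```

```text
[379 150] [ 0.6596 -0.1951  0.09  ] [10 10 77] [378.9 150.3]
[296 161] [ 0.6554 -0.183   0.09  ] [ 8 10 67] [296.5 163.1]
```

View pics/b5.png

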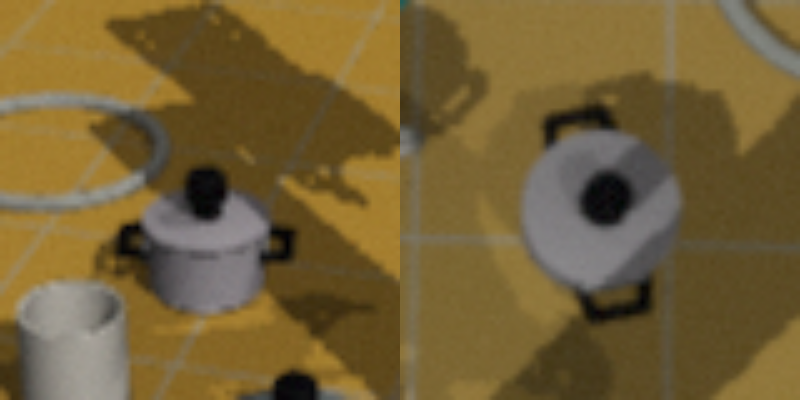

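Small lid: level on its pot, knob about 2 mm from the mouth's centre. Next, the large lid.

Request:
send_rows(motion=[[0,0,0,1.5,0,35,-1],[0,0,0,0,0,35,-1],[0,0,0,0,0,35,-1],[0,0,0,0,0,35,-1],[0,0,0,0,0,24,-1],[0,0,0,0,0,14,-1],[0,0,0,0,0,7,-1],[0,0,0,0,0,3,-1],[0,0,0,0,0,0,0],[0,0,0,0,0,0,0.3]])

```text
time_s: 20.5
eef_pos: [0.4018, -0.2317, 0.0196]
eef_rot: [0.001, 1.0, 0.0, 0.001]
wrist_force: [0.4, 0.0, 0.6]
opening: 0.695
grasp_force: 0.0
```

Request:
send_rows(motion=[[0,0,0,0,0,0,1],[0,0,0,0,0,0,1],[0,0,0,0,0,0,1],[0,0,0,0,0,0,1],[0,0,0,0,0,0,1],[0,0,0,0,0,-5,1],[0,0,0,0,0,-10,1],[0,0,0,0,0,-20,1],[0,0,0,0,0,-30,1],[0,0,0,0,0,-30,1]])

```text
time_s: 21.5
eef_pos: [0.4006, -0.2308, 0.1151]
eef_rot: [-0.0, 1.0, 0.0, -0.0]
wrist_force: [0.7, -0.2, -1.6]
opening: 0.358
grasp_force: 59.4
```

Request:
send_rows(motion=[[0,0,0,0,0,-35,1],[0,0,0,0,0,-35,1],[0,0,0,2,-8,-25,1],[0,0,0,4,-18,0,1],[0,0,0,5,-28,0,1],[0,0,0,6,-36,0,1],[0,0,0,6,-36,0,1],[0,0,0,6,-36,0,1],[0,0,0,6,-36,0,1],[0,0,0,6,-36,0,1]])

```text
time_s: 22.5
eef_pos: [0.4417, 0.0043, 0.2096]
eef_rot: [0.0, 1.0, 0.0, 0.0]
wrist_force: [0.2, -0.3, -1.2]
opening: 0.354
grasp_force: 59.5
```

Request:
send_rows(motion=[[0,0,0,6,-36,0,1],[0,0,0,6,-36,0,1],[0,0,0,6,-36,0,1],[0,0,0,6,-36,0,1],[0,0,0,6,-36,0,1],[0,0,0,6,-36,0,1],[0,0,0,6,-36,0,1],[0,0,0,6,-36,0,1],[0,0,0,6,-36,0,1],[0,0,0,6,-36,0,1]])

```text
time_s: 23.5
eef_pos: [0.5014, 0.3643, 0.2094]
eef_rot: [0.0, 1.0, 0.0, 0.0]
wrist_force: [0.5, -0.0, -0.7]
opening: 0.356
grasp_force: 59.5
```

Request:
send_rows(motion=[[0,0,0,4,-25,0,1],[0,0,0,4,-20,0,1],[0,0,0,3,-14,0,1],[0,0,0,2,-10,0,1],[0,0,0,0,0,15,1],[0,0,0,0,0,25,1],[0,0,0,0,0,20,1],[0,0,0,0,0,8,1],[0,0,0,0,0,0,1],[0,0,0,0,0,0,1]])

```text
time_s: 24.5
eef_pos: [0.5151, 0.4316, 0.1415]
eef_rot: [-0.0, 1.0, 0.0, 0.0]
wrist_force: [0.2, 0.2, -0.9]
opening: 0.358
grasp_force: 59.6
```

```bash
python3 - <<'E'
from h import *
from bench import ctrl
o=ctrl.get_obs();print({k:np.round(o[k],4) for k in("eef_pos","opening","grasp_force")})
c=ctrl.camera("side");e=o["eef_pos"];q=proj(c,[.513,.433,.1]).astype(int);print(q,proj(c,e+[-.0015,0,-.006]),proj(c,[.513,.433,.088]),proj(c,[.513,.443,.088]))
cv2.imwrite("pics/s6.png",cv2.resize(c["color"][q[1]-60:q[1]+60,q[0]-60:q[0]+60,::-1],(480,480)))
E
```

```text
{'eef_pos': array([0.5151, 0.4316, 0.1415]), 'opening': np.float64(0.3581), 'grasp_force': np.float64(59.568)}
[277 285] [276.95069378 274.3106588 ] [277.87871906 288.70015619] [276.5019663  291.68792042]
```

View pics/s6.png

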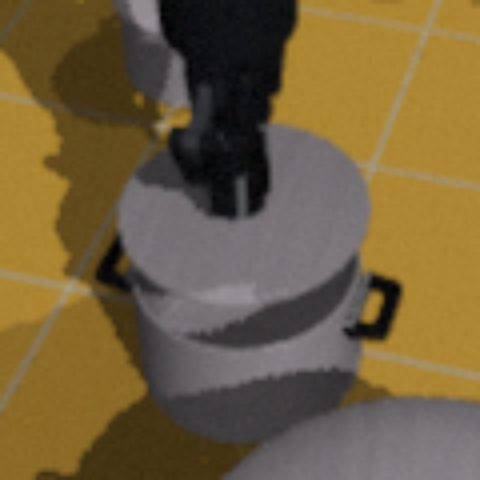

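Side crop: the large lid, centred near column 244, is level over the large pot's rim, centred near column 246. The predicted difference is the same to about 1 mm. Lowering.

Request:
send_rows(motion=[[0,0,0,0,-1.5,10,1],[0,0,0,0,0,12,1],[0,0,0,0,0,6,1],[0,0,0,0,0,4,1],[0,0,0,0,0,2,1],[0,0,0,0,0,2,1],[0,0,0,0,0,1,1],[0,0,0,0,0,1,1],[0,0,0,0,0,0,1],[0,0,0,0,0,0,1]])

```text
time_s: 25.55
eef_pos: [0.5148, 0.4334, 0.103]
eef_rot: [-0.0, 1.0, 0.0, 0.0]
wrist_force: [0.4, -0.5, -1.7]
opening: 0.355
grasp_force: 59.6
```

Request:
send_rows(motion=[[0,0,0,0,0,0.5,1],[0,0,0,0,0,0,1],[0,0,0,0,0,0.5,1],[0,0,0,0,0,0,1],[0,0,0,0,0,0.5,1],[0,0,0,0,0,0,1],[0,0,0,0,0,0.5,1],[0,0,0,0,0,0,1],[0,0,0,0,0,0,1],[0,0,0,0,0,0,1]])

```text
time_s: 26.55
eef_pos: [0.5147, 0.4334, 0.1009]
eef_rot: [-0.0, 1.0, 0.0, 0.0]
wrist_force: [-0.3, -0.8, 0.5]
opening: 0.355
grasp_force: 59.6
```

Request:
send_rows(motion=[[0,0,0,0,0,0.5,1],[0,0,0,0,0,0,1],[0,0,0,0,0,0.5,1],[0,0,0,0,0,0,1],[0,0,0,0,0,0.3,1],[0,0,0,0,0,0,1],[0,0,0,0,0,0,1],[0,0,0,0,0,0,1],[0,0,0,0,0,0,1],[0,0,0,0,0,0,1]])

```text
time_s: 27.55
eef_pos: [0.5147, 0.4334, 0.1009]
eef_rot: [-0.0, 1.0, 0.0, 0.0]
wrist_force: [-3.7, -2.9, 8.4]
opening: 0.35
grasp_force: 60.2
```

Firm contact at the seated height. Releasing and retreating.

Request:
send_rows(motion=[[0,0,0,0,0,0,0.2],[0,0,0,0,0,0,0],[0,0,0,0,0,0,-0.5],[0,0,0,0,0,0,-1],[0,0,0,0,0,0,-1],[0,0,0,0,0,-10,-1],[0,0,0,0,0,-25,-1],[0,0,0,0,0,-35,-1],[0,0,0,0,0,-35,-1],[0,0,0,0,0,-35,-1]])

```text
time_s: 28.55
eef_pos: [0.5146, 0.4333, 0.2417]
eef_rot: [-0.0, 1.0, 0.0, 0.0]
wrist_force: [0.8, 0.5, -0.8]
opening: 1.001
grasp_force: 0.0
```

Request:
send_rows(motion=[[0,0,0,-10,20,0,-1],[0,0,0,-10,35,0,-1],[0,0,0,-10,40,0,-1],[0,0,0,-10,40,0,-1],[0,0,0,-10,40,0,-1],[0,0,0,-10,40,0,-1],[0,0,0,-10,40,0,-1],[0,0,0,-10,40,0,-1],[0,0,0,-10,40,0,-1],[0,0,0,0,0,0,-1]])

```text
time_s: 29.55
eef_pos: [0.4243, 0.0947, 0.2404]
eef_rot: [0.001, 1.0, -0.002, 0.001]
wrist_force: [-0.0, 0.8, 0.3]
opening: 1.001
grasp_force: 0.0
```

```bash
python3 - <<'E'
from h import *
from bench import ctrl
t=ctrl.camera("top");s=ctrl.camera("side")
for n,p in(("l",[.513,.433,.118]),("m",[.65,.17,.104]),("s",[.661,-.196,.09])):
  for c,r in((t,12),(s,10 if n!="s" else 8)):
    q=proj(c,p).round().astype(int)
    try:
        k=knob(c,*q,r=r,h=p[2]); print(n,proj(c,p).round(1),k[0].round(4),k[1][2:],k[2].round(1))
    except Exception as e: print(n,e)
cv2.imwrite("pics/t7.png",t["color"][:,:,::-1]);q=proj(s,[.6,.25,.07]).astype(int)
cv2.imwrite("pics/s7.png",cv2.resize(s["color"][120:340,200:440,::-1],(640,587)))
E
```

```text
l [169.4 191.5] [0.5131 0.4336 0.118 ] [11 10 88] [169.2 191.5]
l [277.3 280. ] [0.5097 0.4396 0.118 ] [ 14  16 178] [277.7 282.2]
m [259.5 149.6] [0.6503 0.1697 0.104 ] [10 10 81] [259.6 149.5]
m [263.8 213.4] [0.6462 0.1782 0.104 ] [ 11  13 105] [264.  215.1]
s [379.2 149.9] [ 0.6603 -0.1944  0.09  ] [11 11 92] [378.6 150.1]
s [296.1 161.4] [ 0.6553 -0.1819  0.09  ] [ 9 11 74] [296.5 163.3]
```

View pics/s7.png

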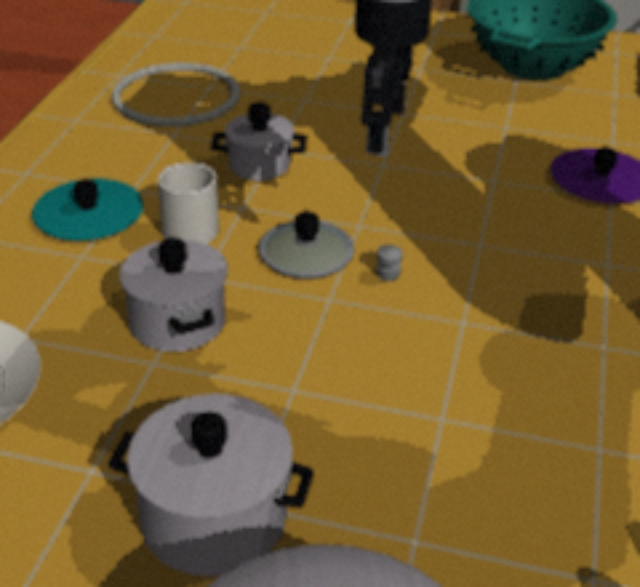

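View pics/t7.png

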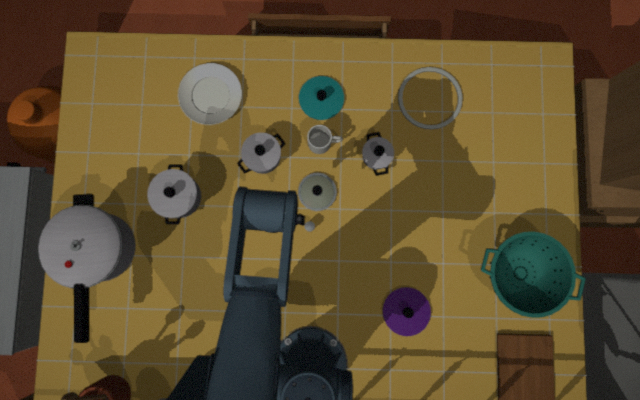

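The three lids sit level on the right pots: top-view knobs at (169,192), (260,150) and (379,150). The glass lid, mug and weight have not moved, and the arm is clear of everything.

```bash
python3 -c "
from bench import ctrl
print(ctrl.hand_in())"
```

```text
the job is handed in; nothing more can be done
None
```

All three metal lids are seated level on their own pots with knobs within about 2 mm of centre in the final pictures, and the job is handed in at about 30 s; the hand-in returned no verdict.

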